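Ready the soap loaf cutter for the next cut

ROBOT

A 7-joint arm with a two-finger parallel gripper is mounted at the origin on the work surface. World frame = base frame: x ahead of the robot, y to its left, z up, the work surface at z = 0. Lengths are in m, angles in rad, forces in N, time in s.
With the tool pointing down it reaches from about 0.425 to 0.925 m from the base axis. Payload 6.8 kg.
Tool frame: the origin (TCP) lies at the very end of the fingers, on their centre line; the grasp point (between the pads) lies 19 mm behind it; z points along the fingers, y is the line along which they close (so a half turn about z gives the same grasp; the last joint's range is limited). The gripper opens to 85 mm and grips with 20 to 120 N. Pads are 22 mm wide; open, the fingers measure 114 mm over their backs; the gripper's body (76 mm by 85 mm) begins 54 mm behind the grasp point. The pads swing forward as they close: fully open they stand 13 mm farther back than shut.
Start: joints at [1.052, 0.477, 0.022, 1.555, -0.011, 1.109, -0.083], TCP at [0.27, -0.619, 0.231] pointing down, gripper open.
Joint ranges: [-2.96, 2.96], [-0.34, 2.1], [-1.41, 1.46], [0.24, 2.44], [-1.37, 4.51], [0.17, 1.92], [-2.96, 2.96]. Speed limits (rad/s): [2.39, 2.39, 3.14, 3.14, 3.14, 3.14, 3.14].

INTERFACE

Orientations are given as a rotation vector (axis times angle).
In Python, from bench import r gives the robot as it stands.
- The arm moves only by the tool play_rows, never from a script. Its argument "targets" is text: rows parted by semicolons, each of 5 numbers parted by spaces: the closure, from -1 (fully open) to 1 (shut), then the shift along the tool's x, y, z in m, then the turn about the tool's z in rad. In form: gripper dx dy dz spin; .... A call has 1 to 8 rows; each row is the pose to reach, as a shift and turn from the pose commanded when the call began, along the tool's axes at that moment; what a row does not reach only later rows make up. A row lasts 1/12 s, in which the tool goes at most 41.7 mm and 7.16 degrees, less where a joint would pass 70% of its speed; a pose out of reach is approached as far as the arm can. A call with a gripper value outside its range is refused whole. The fingers move at their own pace and stop on an object; "squeeze" is the grip in N (left out, the last holds). Time passes only in rows, so rows that repeat a pose let the fingers close. It gives the time, the measured TCP pose, the force, the opening and the grip force at its end, in the units of the state.
- r.get_obs(): the state, without advancing time (a new reading comes with each control period).
- r.grab_frame(name): name is "side" or "top" or "wrist"; returns the picture (384x512x3 uint8, red, green, blue); there is no depth.
- r.camera_info(name): a dict with "fov_y" (degrees; the focal length in pixels is half the picture's height over the tangent of half this angle, whatever the lens; pixels are square), "cx", "cy" (the principal point, pixels), "position" and "rotation" of the camera in the world. Camera axes: x right, y down, z forward; pixel columns grow to the right and rows downward; lengths in m; the calibration is good to about 2 mm. A picture is of the moment at which its call begins: read the wrist's pose just before it. camera_info takes no time and is no camera call; for the wrist camera it gives the pose at the moment of the call.
- r.hand_in(): hands the job in; it is judged then, once.
The state is a dict: "clock": time; "joints": joint angles; "qvel": joint speeds; "tau": joint torques, N m; "tcp_pos": TCP position; "orientation": TCP orientation; "contact_force": force on the tool from outside, world axes, zero at the start; "moment": the same for the moment, N m; "grip_width": finger opening in m; "gripper_force": force on a finger pad.
Only numpy, scipy, OpenCV 4.12 (cv2) and the standard library are available. Lean on these libraries where they do the work, as an engineer would, in place of code of your own. Each camera call takes 0.05 s, during which the arm holds its last target. There are 200 camera calls.

TASK

Get the soap cutter ready for its next loaf: swing its wire frame up until it stands upright or slightly past upright, put every bright yellow trimming from the cutter bed and the bench into the black scrap bin, and load the mustard loaf flat on the bed between the rails, held between the blue spring pusher and the red end stop. Then lower the frame to 25 degrees above level (the green mark), over the loaf, and leave it there. Do not disturb the other things on the bench.

Things in the scene. Friction and masses are not known exactly. Their poses are not given: they have to be found in the camera images.
- cutter: the white loaf cutter, fixed to the bench. Origin at bench height under the middle of its bed; x points to its hinge side (away from the robot), y along the bed to its left, z up. Base plate x -75 to +110, y -160 to +160 mm; bed surface 30 mm above the bench, between end stop (right) and spring pusher (left)
- seat (a point): middle of the bed surface, cutter (0, 0, 30) mm: the loaf's origin comes here, its length along the cutter's y, either way round. Two rails along y, 8 mm above the bed, have inner faces at cutter x = -36 and +36 and run from y -105 to +95 mm
- end_stop (a point): top middle of the inner face of the red end stop, 12 mm above the bed, 84 mm wide in x, at cutter y = -80 mm; the seated loaf's right end rests on this face
- frame (a joint): angle of the white wire frame above level, rad: 0 = level, 0.436 (25 degrees, green mark on the cutter's sides) = ready to cut, 1.571 (blue mark) = upright; range 0 to 1.9. A friction hinge (1.1 N m, plus up to 0.6 N m of weight): it stays where it is left
- handle (a point): middle of the frame's grey round handle bar, 16 mm thick, 286 mm long along the cutter's y, 200 mm from the hinge axis. It is free all round; the edge of the next cross rail lies 54 mm nearer the hinge, with six wires from there to the hinge
- hinge (a point): middle of the frame's hinge axis, along the cutter's y at cutter x = +90, z = 85 mm. At angle a the handle is 200 cos(a) mm from it towards the cutter's -x and 200 sin(a) mm above it. Two posts 100 mm high stand at the ends of the axis, y = -148 and +148
- pusher (a joint): travel of the blue spring pusher along the cutter's +y, m: 0 = out at rest, 0.015 with the loaf seated, 0.030 = fully back. Its spring pushes towards the end stop with 2 N at rest, 5 N at 0.015, 8 N fully back
- pusher_face (a point): middle of the pusher's face, 62 mm wide and 48 mm tall from the bed up; at rest at cutter y = +65 mm, so 145 mm from the end stop's face
- loaf: the mustard-coloured soap loaf with fine ridges, 160 (its x) x 56 (y) x 50 mm tall, about 0.45 kg, origin under its middle; starts lying flat on the bench
- bin: the black open scrap bin, fixed, 180 (its x) x 160 (y) x 80 mm tall, walls 4 mm, origin under its middle
- trim1: a bright yellow soap trimming, a block 60 (its x) x 36 (y) x 36 mm tall, 70 g, origin under its middle; it may lie on the cutter bed or on the bench, or be absent
- trim2: a bright yellow soap trimming, a block 60 (its x) x 36 (y) x 36 mm tall, 70 g, origin under its middle; it may lie on the cutter bed or on the bench, or be absent
- trim3: a bright yellow soap trimming, a block 60 (its x) x 36 (y) x 36 mm tall, 70 g, origin under its middle; it may lie on the cutter bed or on the bench, or be absent
- trim4: a bright yellow soap trimming, a block 60 (its x) x 36 (y) x 36 mm tall, 70 g, origin under its middle; it may lie on the cutter bed or on the bench, or be absent
- trim5: a bright yellow soap trimming, a block 60 (its x) x 36 (y) x 36 mm tall, 70 g, origin under its middle; it may lie on the cutter bed or on the bench, or be absent
- stack: a stack of four tan soap bars, 80 x 56 x 96 mm, origin at its foot; not part of the job, leave it alone
- darkbar: a charcoal soap bar 80 x 55 x 26 mm lying flat, origin under its middle; not part of the job, leave it alone
- limebar: a green soap bar 80 x 55 x 26 mm lying flat, origin under its middle; not part of the job, leave it alone
- bottle: a clear bottle with blue cap, 66 mm across, 190 mm tall, origin at its foot; not part of the job, leave it alone
- jar: an amber jar with white lid, 80 mm across, 100 mm tall, origin at its foot; not part of the job, leave it alone
- bowl: a steel bowl, 110 mm across, 60 mm tall, origin at its foot; not part of the job, leave it alone
- scraper: a spatula-like scraper with a wooden handle lying flat, 200 mm long, about 25 mm high, origin under its middle; not part of the job, leave it alone
There are look-alikes about, which are no part of the job. What is shaped like the trim5 but purple or white is not meant. What is shaped like the trim1 but white is not meant.

How it is judged:
On the way, in this order (a step that is already met when the one before it is completed fails the run):
1. the wire frame is swung up to upright or past it (at least 1.45 rad) (value of joint frame above 1.45 rad), for 0.2 s.
2. the loaf is seated on the bed between pusher and end stop, with the frame still up (above 1.2 rad) (x of loaf in the frame of cutter between -0.014 and 0.014 m and y of loaf in the frame of cutter between -0.006 and 0.006 m and z of loaf in the frame of cutter between 0.026 and 0.034 m and value of joint pusher above 0.009 m and angle between the z axis of loaf and the z axis of cutter, either way round below 0.06 rad and angle between the x axis of loaf and the y axis of cutter, either way round below 0.15 rad and value of joint frame above 1.2 rad), for 0.3 s.
At the end, for the whole second after the job is handed in: Frame at rest 25 degrees above level within 4 degrees; loaf flat on the bed within 14 mm (x), 6 mm (y), 4 mm (z) of its seat, along the rails within 0.15 rad, pusher pressed back over 9 mm; every trimming present lies at rest in the scrap bin (value of joint frame between 0.366 and 0.506 rad and velocity of joint frame between -0.05 and 0.05 rad/s and linear speed of each of loaf, trim1, trim2, trim3, trim4, trim5 below 0.02 m/s and x of loaf in the frame of cutter between -0.014 and 0.014 m and y of loaf in the frame of cutter between -0.006 and 0.006 m and z of loaf in the frame of cutter between 0.026 and 0.034 m and value of joint pusher above 0.009 m and angle between the z axis of loaf and the z axis of cutter, either way round below 0.06 rad and angle between the x axis of loaf and the y axis of cutter, either way round below 0.15 rad and x of trim1 in the frame of bin between -0.09 and 0.09 m and y of trim1 in the frame of bin between -0.08 and 0.08 m and z of each of trim1, trim2, trim3, trim4, trim5 in the frame of bin below 0.085 m and x of trim2 in the frame of bin between -0.09 and 0.09 m and y of trim2 in the frame of bin between -0.08 and 0.08 m and x of trim3 in the frame of bin between -0.09 and 0.09 m and y of trim3 in the frame of bin between -0.08 and 0.08 m and x of trim4 in the frame of bin between -0.09 and 0.09 m and y of trim4 in the frame of bin between -0.08 and 0.08 m and x of trim5 in the frame of bin between -0.09 and 0.09 m and y of trim5 in the frame of bin between -0.08 and 0.08 m); the robot touches nothing.
It fails at once if a bystander is moved by more than 40 mm (distance of any of stack, darkbar, limebar, bottle, jar, bowl, scraper from where it was at the start of the episode above 0.04 m).
Of trim1, trim2, trim3, trim4, trim5 only 3 to 5 are there at a start; the rules pass over those that are not, and their reading is None.
At some moment in a run one of trim1, trim2, trim3, trim4, trim5 may be knocked a few centimetres aside while the robot is not near it.
Once in a run the grip may slacken for a moment while it holds something.
It also fails if it takes over 210 s, if anything falls off the work surface, if the arm or the gripper's body presses on something with over 40 N, if the wrist force passes 120 N, or if a joint passes its speed limit or range.

## Working session

There is one attempt and no reset: what is moved stays moved. The work goes in short steps, Python scripts to look and compute and a tool call to move; the robot and the scene stay as the last step left them, time stands still between calls to the robot, and variables do not carry over. Pictures are saved under pics/ and viewed, at most 14 in all, crops included, and the job is handed in when it is done.

Besides the shell and the picture viewer there is one more tool, called after "Call:" by a JSON object that holds its "name" and its "arguments". play_rows: Moves the arm, as the interface text tells. Its arguments: {"type":"object","properties":{"targets":{"type":"string"},"squeeze":{"type":"number"}},"required":["targets"]}

```bash
ls; mkdir -p pics
python3 - <<'E'
from bench import r
import cv2
for n in("side","top","wrist"):
    i=r.camera_info(n);print(n,i)
    cv2.imwrite(f"pics/{n}0.png",cv2.cvtColor(r.grab_frame(n),cv2.COLOR_RGB2BGR))
print(r.get_obs())
E
```

```text
pics
side {'fov_y': 51.813809673414745, 'cx': 253.81185760480054, 'cy': 192.1944063387352, 'position': array([0.16150378, 0.64040147, 0.95069274]), 'rotation': array([-0.78943151,  2.64160118, -1.02159069])}
top {'fov_y': 47.76720310904739, 'cx': 253.1945503329228, 'cy': 192.81089264657527, 'position': array([0.42739415, 0.02322971, 1.4072716 ]), 'rotation': array([-2.1475234 ,  2.18850932, -0.14438094])}
wrist {'fov_y': 61.77422209896286, 'cx': 261.38373339143226, 'cy': 193.7198185574981, 'position': array([ 0.33575935, -0.58834822,  0.37251714]), 'rotation': array([ 2.41877035, -1.58296461, -0.23362551])}
{'clock': 0.15, 'joints': array([ 1.05185463,  0.47762747,  0.02237559,  1.55619836, -0.01149506,
        1.10929394, -0.08309026]), 'qvel': array([-0.00053757, -0.00446965,  0.00160013, -0.00283353,  0.00011497,
       -0.0032725 , -0.00115471]), 'tau': array([ 2.69431977e-03, -5.96924579e+01,  1.61035728e+00, -2.81491506e+01,
        1.27559173e-02,  6.46953224e-03,  6.10481351e-06]), 'tcp_pos': array([ 0.26938233, -0.61843212,  0.23054902]), 'orientation': array([-3.07422727e+00, -6.40552570e-01,  6.24033449e-04]), 'contact_force': array([-0.15397212, -0.71982647,  0.16561236]), 'moment': array([-0.01902606,  0.01955437, -0.02595117]), 'gripper_force': 0.0, 'grip_width': 0.08558555959438213}
```

View pics/top0.png

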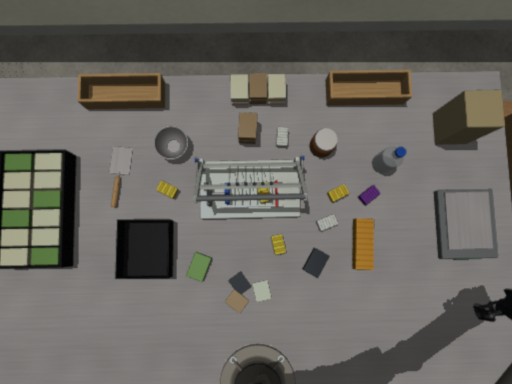

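View pics/side0.png

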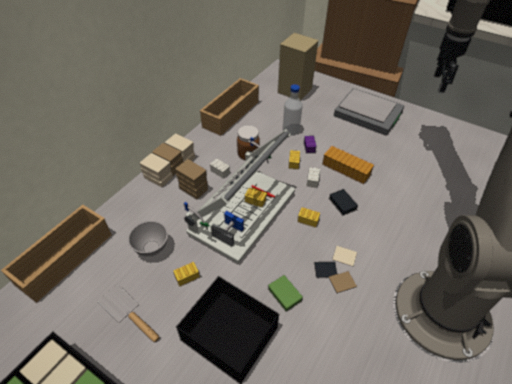

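```bash
cat > h.py <<'E'
import numpy as np,cv2
from scipy.spatial.transform import Rotation as R
from bench import r
def ray(n,uv,i=None):
    i=i or r.camera_info(n); f=192/np.tan(np.radians(i['fov_y'])/2)
    uv=np.atleast_2d(uv).astype(float)
    d=np.c_[(uv[:,0]-i['cx'])/f,(uv[:,1]-i['cy'])/f,np.ones(len(uv))]
    return np.array(i['position']),R.from_rotvec(i['rotation']).apply(d)
def onz(n,uv,z,i=None):
    o,d=ray(n,uv,i); return o+d*((z-o[2])/d[:,2])[:,None]
def proj(n,P,i=None):
    i=i or r.camera_info(n); f=192/np.tan(np.radians(i['fov_y'])/2)
    c=R.from_rotvec(i['rotation']).inv().apply(np.atleast_2d(P)-i['position'])
    return np.c_[c[:,0]/c[:,2]*f+i['cx'],c[:,1]/c[:,2]*f+i['cy']]
def blobs(im,lo,hi,amin=40):
    m=cv2.inRange(cv2.cvtColor(im,cv2.COLOR_RGB2HSV),np.array(lo),np.array(hi))
    m=cv2.morphologyEx(m,cv2.MORPH_CLOSE,np.ones((5,5)))
    return [c for c in cv2.findContours(m,0,2)[0] if cv2.contourArea(c)>amin]
def rect(n,c,z,i=None):
    p=onz(n,c[:,0,:],z,i)[:,:2].astype(np.float32)
    (x,y),(w,h),a=cv2.minAreaRect(p)
    if w<h: w,h,a=h,w,a+90
    return np.round([x,y,w,h,a%180],3)
def save(name,im,crop=None,s=1):
    im=cv2.cvtColor(im,cv2.COLOR_RGB2BGR)
    if crop: x0,y0,x1,y1=crop; im=im[y0:y1,x0:x1]
    cv2.imwrite('pics/'+name,cv2.resize(im,None,fx=s,fy=s,interpolation=cv2.INTER_CUBIC))
def toolmove(P,yaw=None):
    """shift in tool axes from measured pose to world point P"""
    o=r.get_obs(); Rm=R.from_rotvec(o['orientation'])
    return Rm.inv().apply(np.array(P)-o['tcp_pos'])
E
python3 - <<'E'
from h import *
im=cv2.cvtColor(cv2.imread('pics/top0.png'),cv2.COLOR_BGR2RGB)
hsv=cv2.cvtColor(im,cv2.COLOR_RGB2HSV)
for p in [(168,190),(278,244),(338,194),(364,230)]: print(p,im[p[1],p[0]],hsv[p[1],p[0]])
for nm,lo,hi,z in(("yel",(22,150,90),(32,255,255),.036),("loaf",(12,150,90),(21,255,255),.05),("red",(172,150,80),(180,255,255),.042),("red2",(0,150,80),(4,255,255),.042),("blue",(110,150,60),(128,255,255),.05)):
    for c in blobs(im,lo,hi,12): print(nm,cv2.boundingRect(c),rect("top",c,z))
save("cut.png",im,(185,140,320,235),5)
E
```

```text
(168, 190) [159 155  52] [ 29 172 159]
(278, 244) [158 134  43] [ 24 186 158]
(338, 194) [149 133  42] [ 26 183 149]
(364, 230) [158 114  40] [ 19 190 158]
yel (272, 235, 14, 19) [ 0.425 -0.075  0.056  0.034 11.045]
yel (258, 189, 11, 4) [ 5.9600e-01 -3.1000e-02  3.2000e-02  1.0000e-02  8.8967e+01]
yel (328, 185, 20, 17) [ 5.84000e-01 -2.70000e-01  5.80000e-02  3.30000e-02  1.15385e+02]
yel (157, 181, 20, 17) [6.0600e-01 2.7600e-01 5.8000e-02 3.3000e-02 6.2437e+01]
loaf (355, 219, 19, 51) [ 4.21000e-01 -3.42000e-01  1.56000e-01  5.40000e-02  1.75781e+02]
blue (395, 147, 11, 10) [ 7.1100e-01 -4.7300e-01  3.0000e-02  2.7000e-02  1.3244e+02]
```

View pics/cut.png

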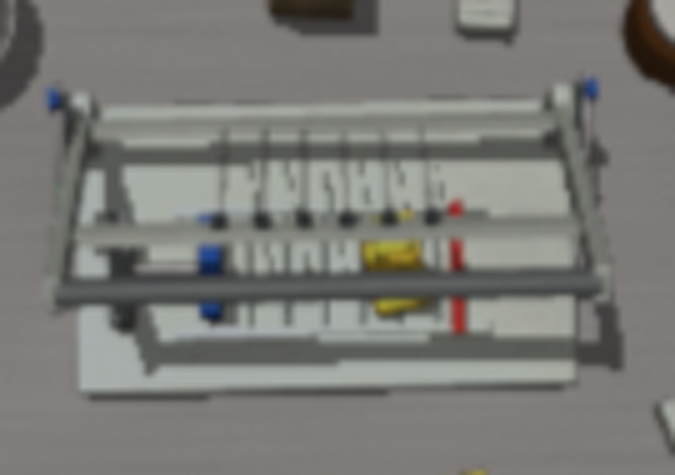

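```bash
cat > fit.py <<'E'
from h import *
from scipy.optimize import least_squares
def px(u,v): return (185+(u+.5)/5-.5,140+(v+.5)/5-.5)
i=r.camera_info("top")
uv=np.array([px(80,388),px(575,381),px(452,332),px(452,208),px(50,293),px(606,282)])
def pts(p):
    a=p[3]; hx,hz=.09-.2*np.cos(a),.085+.2*np.sin(a)
    L=np.array([[-.075,.16,.02],[-.075,-.16,.02],[-.042,-.08,.042],[.042,-.08,.042],[hx,.143,hz],[hx,-.143,hz]])
    return R.from_euler('z',p[2]).apply(L)+[p[0],p[1],0]
s=least_squares(lambda p:(proj("top",pts(p),i)-uv).ravel(),[.58,0,0,.4])
print(s.x,np.round(s.fun,1))
E
python3 fit.py
python3 - <<'E'
from h import *
save("sidec.png",cv2.cvtColor(cv2.imread('pics/side0.png'),cv2.COLOR_BGR2RGB),(165,115,325,265),4.5)
E
```

```text
[ 0.58695113  0.01125265 -0.00438451  0.90675841] [-0.6  0.9  0.4  0.8  0.3  0.1 -0.3 -1.3  2.8 -0.6 -2.6  0.2]
```

View pics/sidec.png

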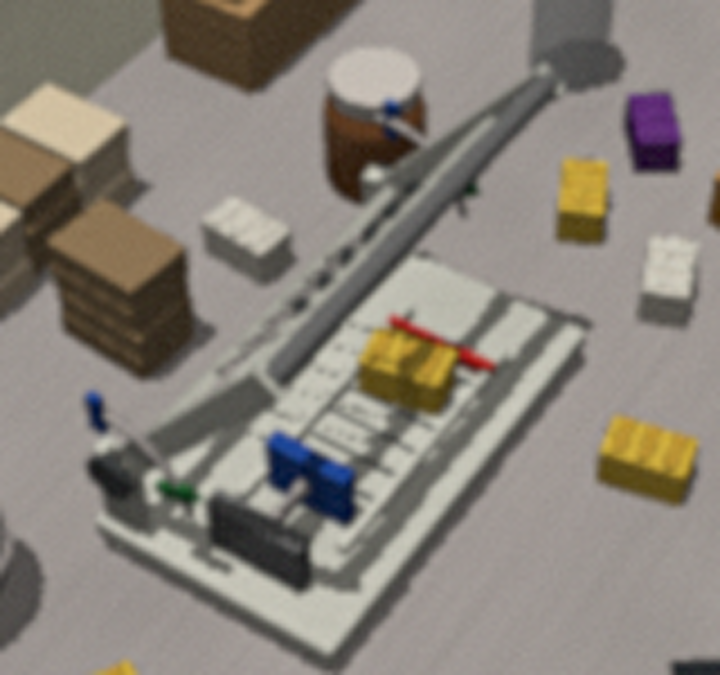

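```bash
cat >> fit.py <<'E'
j=r.camera_info("side")
def qx(u,v): return (165+(u+.5)/4.5-.5,115+(v+.5)/4.5-.5)
uv2=np.array([qx(330,640),qx(585,325),qx(490,366),qx(395,320),qx(276,375),qx(545,82)])
def pts(p):
    a=p[3]; hx,hz=.09-.2*np.cos(a),.085+.2*np.sin(a); l=p[4]
    L=np.array([[-.075,.16,p[5]],[-.075,-.16,p[5]],[-.042,-.083,.042],[.042,-.083,.042],[hx,l,hz],[hx,-l,hz]])
    return R.from_euler('z',p[2]).apply(L)+[p[0],p[1],0]
s=least_squares(lambda p:np.r_[(proj("top",pts(p),i)-uv).ravel(),(proj("side",pts(p),j)-uv2).ravel()],[.58,0,0,.6,.143,.02])
print(s.x);print(np.round(s.fun.reshape(-1,2),1).tolist());print(pts(s.x)[4:].mean(0))
im=cv2.cvtColor(cv2.imread('pics/side0.png'),cv2.COLOR_BGR2RGB)
for c in blobs(im,(20,150,90),(32,255,255),12): print("yel",cv2.boundingRect(c),rect("side",c,.018))
for c in blobs(im,(12,150,90),(19,255,255),60): print("loaf",cv2.boundingRect(c),rect("side",c,.025))
im=cv2.cvtColor(cv2.imread('pics/top0.png'),cv2.COLOR_BGR2RGB)
for c in blobs(im,(0,0,0),(180,255,30),300): print("blk",cv2.boundingRect(c),rect("top",c,.08))
E
python3 fit.py
```

```text
[ 0.58695113  0.01125265 -0.00438451  0.90675841] [-0.6  0.9  0.4  0.8  0.3  0.1 -0.3 -1.3  2.8 -0.6 -2.6  0.2]
[5.87600461e-01 1.14405393e-02 6.33963857e-04 9.10501508e-01
 1.47317418e-01 4.02216808e-02]
[[-1.3, 0.6], [1.2, -0.0], [1.2, -0.2], [0.5, -1.7], [1.2, -0.8], [-1.0, -0.6], [0.4, 1.4], [1.4, -0.8], [0.9, 0.6], [-0.8, -0.1], [-1.3, 1.4], [0.9, 0.3]]
[0.55493052 0.01141983 0.24296229]
yel (174, 263, 24, 19) [6.1600e-01 2.7300e-01 5.9000e-02 3.7000e-02 6.1342e+01]
yel (299, 208, 21, 18) [ 0.429 -0.078  0.06   0.055 10.849]
yel (245, 188, 21, 16) [ 0.609 -0.057  0.061  0.059 13.511]
yel (290, 151, 10, 16) [ 5.89000e-01 -2.80000e-01  7.80000e-02  3.10000e-02  1.18774e+02]
loaf (325, 147, 48, 28) [ 4.28000e-01 -3.68000e-01  1.63000e-01  5.90000e-02  1.77048e+02]
blk (474, 290, 38, 31) [ 2.2900e-01 -7.1700e-01  1.2100e-01  8.3000e-02  9.4811e+01]
blk (116, 220, 57, 58) [4.21000e-01 3.33000e-01 1.71000e-01 1.69000e-01 1.78914e+02]
blk (0, 151, 76, 117) [0.549 0.665 0.357 0.232 0.051]
```

```bash
cat >> h.py <<'E'
def plan(P,ydir):
    """P world TCP; ydir: wanted world angle (deg) of tool y, mod 180"""
    o=r.get_obs(); Rm=R.from_rotvec(o['orientation']); y=Rm.as_matrix()[:,1]
    cur=np.degrees(np.arctan2(y[1],y[0])); d=(ydir-cur+90)%180-90
    print('tcp',np.round(o['tcp_pos'],3),'ydeg',round(cur,1),'j7',round(o['joints'][6],2),'j1',round(o['joints'][0],2),'w',round(o['grip_width'],3),'t',round(o['clock'],1),
     '| shift',np.round(Rm.inv().apply(np.array(P)-o['tcp_pos']),3),'spin',round(-np.radians(d),3),'alt',round(-np.radians(d)-np.sign(-d)*np.pi,3))
E
python3 -c "
from h import *
plan([.555,.011,.38],0)"
```

```text
tcp [ 0.269 -0.618  0.231] ydeg -66.5 j7 -0.08 j1 1.05 w 0.086 t 0.1 | shift [ 0.513 -0.463 -0.149] spin -1.16 alt 1.982
```

Call:
{"name": "play_rows", "arguments": {"targets": "-0.2 0 0 -0.15 0; -0.2 0 0 -0.15 0; -0.2 0.1 -0.09 -0.15 -0.3; -0.2 0.2 -0.18 -0.15 -0.6; -0.2 0.25 -0.23 -0.15 -0.6; -0.2 0.25 -0.23 -0.15 -0.6; -0.2 0.25 -0.23 -0.15 -0.6; -0.2 0.25 -0.23 -0.15 -0.6", "squeeze": 40}}

```text
clock: 0.82
tcp_pos: [0.3683, -0.3948, 0.3668]
orientation: [-2.745, -1.528, 0.0]
contact_force: [0.3, -0.9, 0.1]
grip_width: 0.0516
gripper_force: 0.0
```

```bash
python3 -c "
from h import *
plan([.555,.011,.34],0)"
```

```text
tcp [ 0.368 -0.395  0.367] ydeg -31.8 j7 0.12 j1 0.87 w 0.052 t 0.8 | shift [ 0.443 -0.055  0.027] spin -0.555 alt 2.587
```

Call:
{"name": "play_rows", "arguments": {"targets": "-0.2 0.443 -0.055 0.02 -0.555; -0.2 0.443 -0.055 0.02 -0.555; -0.2 0.443 -0.055 0.02 -0.555; -0.2 0.443 -0.055 0.02 -0.555; -0.2 0.443 -0.055 0.02 -0.555; -0.2 0.443 -0.055 0.02 -0.555; -0.2 0.443 -0.055 0.02 -0.555; -0.2 0.443 -0.055 0.02 -0.555"}}

```text
clock: 1.48
tcp_pos: [0.5091, -0.0932, 0.3517]
orientation: [2.227, 2.215, -0.0]
contact_force: [1.0, -0.6, -0.6]
grip_width: 0.0514
gripper_force: 0.0
```

```bash
python3 -c "
from h import *
plan([.555,.011,.34],0)"
```

```text
tcp [ 0.509 -0.093  0.352] ydeg -0.3 j7 -0.02 j1 0.5 w 0.051 t 1.5 | shift [0.104 0.045 0.012] spin -0.005 alt 3.136
```

Slower per row than the maximum. Now to the handle, with the remaining shift, and a wrist picture.

Call:
{"name": "play_rows", "arguments": {"targets": "-0.2 0.104 0.045 0.01 -0.005; -0.2 0.104 0.045 0.01 -0.005; -0.2 0.104 0.045 0.01 -0.005; -0.2 0.104 0.045 0.01 -0.005; -0.2 0.104 0.045 0.01 -0.005"}}

```text
clock: 1.9
tcp_pos: [0.5543, 0.0109, 0.3411]
orientation: [-2.216, -2.225, 0.001]
contact_force: [0.3, -0.9, -0.4]
grip_width: 0.0513
gripper_force: 0.0
```

```bash
python3 -c "
from h import *
plan([.555,.011,.224],0)
i=r.camera_info('wrist');im=r.grab_frame('wrist');save('w1.png',im)
print(proj('wrist',[[.555,.011,.243],[.555,-.06,.243],[.555,.08,.243]],i))"
```

```text
tcp [0.554 0.011 0.341] ydeg 0.2 j7 -0.25 j1 0.33 w 0.051 t 1.9 | shift [0.    0.001 0.117] spin 0.004 alt -3.137
[[262.87979069 196.56335888]
 [262.34206642 276.79621273]
 [263.4923801  105.16001505]]
```

View pics/w1.png

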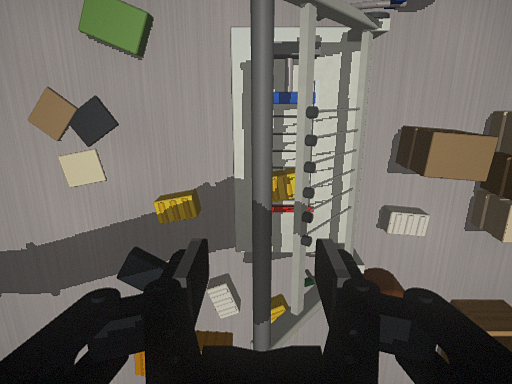

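Call:
{"name": "play_rows", "arguments": {"targets": "-0.2 0 0 0.04 0; -0.2 0 0 0.08 0; -0.2 0 0 0.117 0; -0.2 0 0 0.117 0; 1 0 0 0.117 0; 1 0 0 0.117 0; 1 0 0 0.117 0; 1 0 0 0.117 0", "squeeze": 40}}

```text
clock: 2.62
tcp_pos: [0.5545, 0.0083, 0.2276]
orientation: [2.221, 2.219, -0.0]
contact_force: [-6.3, -1.1, 7.2]
grip_width: 0.0141
gripper_force: 39.2
```

Call:
{"name": "play_rows", "arguments": {"targets": "1 0 0 0 0; 1 0 0 0 0; 1 0 0 0 0"}}

```text
clock: 2.87
tcp_pos: [0.5544, 0.0083, 0.2276]
orientation: [2.221, 2.219, 0.0]
contact_force: [-5.8, -0.8, 6.2]
grip_width: 0.0146
gripper_force: 39.1
```

Call:
{"name": "play_rows", "arguments": {"targets": "1 0 0.013 -0.009 0; 1 0 0.027 -0.017 0; 1 0 0.038 -0.022 0; 1 0 0.049 -0.027 0; 1 0 0.06 -0.031 0; 1 0 0.072 -0.035 0; 1 0 0.083 -0.037 0; 1 0 0.095 -0.039 0"}}

```text
clock: 3.53
tcp_pos: [0.6487, 0.0088, 0.2683]
orientation: [2.221, 2.221, -0.001]
contact_force: [-11.0, 0.5, 12.6]
grip_width: 0.0145
gripper_force: 42.5
```

Call:
{"name": "play_rows", "arguments": {"targets": "1 0 0.012 -0.001 0; 1 0 0.024 -0.002 0; 1 0 0.032 -0.002 0; 1 0 0.034 -0.002 0; 1 0 0.034 -0.002 0; 1 0 0.034 -0.002 0"}}

```text
clock: 4.03
tcp_pos: [0.6841, 0.0089, 0.2695]
orientation: [2.22, 2.219, 0.004]
contact_force: [-2.0, 0.4, 3.7]
grip_width: 0.0145
gripper_force: 42.7
```

Call:
{"name": "play_rows", "arguments": {"targets": "-0.1 0 0 0 0; -0.1 0 0 0 0; -0.1 0 0 -0.04 0; -0.1 0 0 -0.08 0; -0.1 0 0 -0.09 0; -0.1 0 -0.1 -0.09 0; -0.1 0 -0.1 -0.09 0; -0.1 0 -0.1 -0.09 0"}}

```text
clock: 4.7
tcp_pos: [0.58, 0.0092, 0.3568]
orientation: [2.22, 2.222, -0.001]
contact_force: [0.3, 0.1, -0.3]
grip_width: 0.0468
gripper_force: 0.0
```

```bash
cat > meas.py <<'E'
from h import *
im=r.grab_frame("side"); j=r.camera_info("side")
for c in blobs(im,(21,150,80),(32,255,255),12): print("S yel",cv2.boundingRect(c),rect("side",c,.018,j))
save(f"s{r.get_obs()['clock']:.0f}.png",im,(150,50,400,300),2.4)
im=r.grab_frame("top"); i=r.camera_info("top")
for c in blobs(im,(21,150,80),(32,255,255),12): print("T yel",cv2.boundingRect(c),rect("top",c,.036,i))
for c in blobs(im,(12,150,90),(20,255,255),200): print("loaf",rect("top",c,.05,i))
save(f"t{r.get_obs()['clock']:.0f}.png",im,(100,120,400,300),2.6)
E
python3 meas.py;ls pics
```

```text
S yel (174, 263, 25, 22) [6.1100e-01 2.7600e-01 5.9000e-02 4.9000e-02 6.1245e+01]
S yel (298, 208, 22, 18) [ 0.429 -0.078  0.061  0.055 12.365]
S yel (245, 189, 21, 17) [ 0.607 -0.056  0.065  0.058 13.51 ]
S yel (290, 151, 10, 17) [ 5.88000e-01 -2.77000e-01  8.30000e-02  3.10000e-02  1.18774e+02]
T yel (328, 185, 20, 17) [ 5.84000e-01 -2.70000e-01  5.80000e-02  3.30000e-02  1.15385e+02]
T yel (157, 182, 20, 16) [6.0600e-01 2.7500e-01 5.9000e-02 3.3000e-02 6.2437e+01]
loaf [ 4.21000e-01 -3.42000e-01  1.56000e-01  5.40000e-02  1.75781e+02]
cut.png
s5.png
side0.png
sidec.png
t5.png
top0.png
w1.png
wrist0.png
```

```bash
cat > wr.py <<'E'
from h import *
import sys
z=float(sys.argv[1]); o=r.get_obs(); i=r.camera_info('wrist'); im=r.grab_frame('wrist')
print('tcp',np.round(o['tcp_pos'],3),'w',round(o['grip_width'],3),'t',round(o['clock'],1))
for c in blobs(im,(21,150,80),(32,255,255),150): print("W yel",cv2.boundingRect(c),rect("wrist",c,z,i))
if len(sys.argv)>2: save(sys.argv[2],im)
E
python3 wr.py .066 w2.png
```

```text
tcp [0.581 0.009 0.358] w 0.047 t 4.8
W yel (248, 288, 33, 43) [ 5.85000e-01 -2.38000e-01  6.90000e-02  3.90000e-02  1.15407e+02]
W yel (139, 186, 45, 32) [ 0.44  -0.059  0.063  0.038 11.123]
W yel (244, 163, 45, 34) [ 0.588 -0.026  0.059  0.04  10.468]
```

View pics/w2.png

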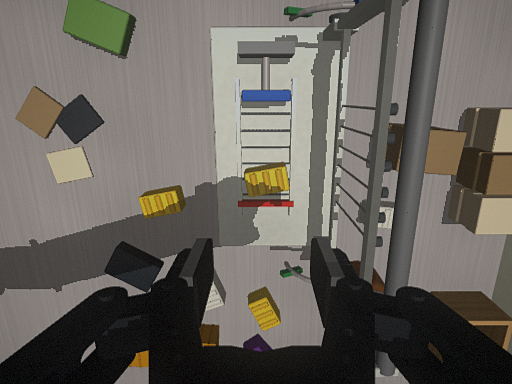

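Call:
{"name": "play_rows", "arguments": {"targets": "-0.3 -0.02 0.004 0.05 -0.125; -0.3 -0.037 0.007 0.08 -0.25; -0.3 -0.037 0.007 0.1 -0.375; -0.3 -0.037 0.007 0.1 -0.5; -0.3 -0.037 0.007 0.1 -0.625; -0.3 -0.037 0.007 0.1 -0.75; -0.3 -0.037 0.007 0.1 -0.875; -0.3 -0.037 0.007 0.1 -1.0"}}

```text
clock: 5.52
tcp_pos: [0.5919, -0.0285, 0.2559]
orientation: [0.876, 3.016, 0.002]
contact_force: [-0.8, -0.3, -0.1]
grip_width: 0.0555
gripper_force: 0.0
```

Call:
{"name": "play_rows", "arguments": {"targets": "-0.3 0 0 0.02 -0.12; -0.3 0 0 0.04 -0.24; -0.3 0 0 0.06 -0.36; -0.3 0 0 0.08 -0.48; -0.3 0 0 0.1 -0.6; -0.3 0 0 0.1 -0.72; -0.3 0 0 0.1 -0.75; -0.3 0 0 0.1 -0.75"}}

```text
clock: 6.18
tcp_pos: [0.5917, -0.0286, 0.1552]
orientation: [-0.281, 3.129, 0.002]
contact_force: [0.4, -0.3, 0.0]
grip_width: 0.0556
gripper_force: 0.0
```

```bash
python3 -c "
from h import *
plan([.588,-.028,.048],100.5)";python3 wr.py .066 w3.png
```

```text
tcp [ 0.592 -0.029  0.155] ydeg 100.3 j7 1.3 j1 0.55 w 0.056 t 6.2 | shift [0.004 0.001 0.107] spin -0.004 alt 3.137
tcp [ 0.592 -0.029  0.155] w 0.056 t 6.2
W yel (235, 153, 48, 77) [ 0.587 -0.03   0.059  0.035 10.301]
```

Call:
{"name": "play_rows", "arguments": {"targets": "-0.3 0.005 -0.001 0.04 0; -0.3 0.005 -0.001 0.08 0; -0.3 0.005 -0.001 0.107 0; -0.3 0.005 -0.001 0.107 0; 1 0.005 -0.001 0.107 0; 1 0.005 -0.001 0.107 0; 1 0.005 -0.001 0.107 0; 1 0.005 -0.001 0.107 0"}}

```text
clock: 6.9
tcp_pos: [0.5872, -0.03, 0.0508]
orientation: [-0.28, 3.126, -0.001]
contact_force: [0.4, -0.1, -0.4]
grip_width: 0.035
gripper_force: 42.1
```

Call:
{"name": "play_rows", "arguments": {"targets": "1 0 0 0 0; 1 0 0 -0.04 0; 1 0 0 -0.08 0; 1 0 0 -0.12 0; 1 0 0 -0.13 0; 1 0.01 0.06 -0.13 0; 1 0.02 0.1 -0.13 0; 1 0.03 0.14 -0.13 0"}}

```text
clock: 7.57
tcp_pos: [0.5385, 0.0863, 0.1796]
orientation: [-0.277, 3.127, -0.0]
contact_force: [0.4, 0.9, -0.5]
grip_width: 0.0349
gripper_force: 46.8
```

```bash
python3 -c "
from h import *
plan([.455,.30,.16],90)
im=cv2.cvtColor(cv2.imread('pics/top0.png'),cv2.COLOR_BGR2RGB)
save('bin.png',im,(100,205,190,290),6)"
```

```text
tcp [0.538 0.086 0.18 ] ydeg 100.1 j7 1.1 j1 0.42 w 0.035 t 7.6 | shift [0.045 0.225 0.019] spin 0.176 alt -2.965
```

View pics/bin.png

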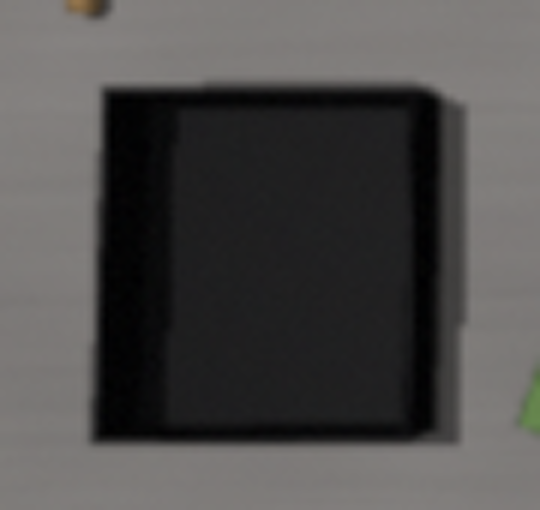

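Call:
{"name": "play_rows", "arguments": {"targets": "1 0.05 0.24 0.0 0.12; 1 0.05 0.24 0 0.176; 1 0.05 0.24 0 0.176; 1 0.05 0.24 0 0.176; 1 0.05 0.24 0 0.176; 1 0.05 0.24 0 0.176; 1 0.05 0.24 0 0.176; 1 0.05 0.24 0 0.176"}}

```text
clock: 8.23
tcp_pos: [0.4449, 0.3156, 0.1794]
orientation: [-0.014, 3.141, 0.002]
contact_force: [-0.3, -1.3, -1.6]
grip_width: 0.0349
gripper_force: 46.9
```

```bash
python3 -c "
from h import *
plan([.455,.315,.06],90)"
```

```text
tcp [0.445 0.316 0.179] ydeg 90.5 j7 0.48 j1 -0.04 w 0.035 t 8.2 | shift [-0.01  -0.001  0.119] spin 0.009 alt -3.133
```

Call:
{"name": "play_rows", "arguments": {"targets": "1 -0.01 0 0.04 0; 1 -0.01 0 0.08 0; 1 -0.01 0 0.118 0; 1 -0.01 0 0.118 0; -0.1 -0.01 0 0.118 0; -0.1 -0.01 0 0.118 0; -0.1 -0.01 0 0.08 0; -0.1 -0.01 0 0.04 0"}}

```text
clock: 8.9
tcp_pos: [0.4563, 0.3125, 0.1407]
orientation: [0.005, -3.141, 0.0]
contact_force: [1.6, 0.9, 0.3]
grip_width: 0.0469
gripper_force: 0.0
```

Call:
{"name": "play_rows", "arguments": {"targets": "-0.3 0 0 -0.04 -0.1; -0.3 -0.02 -0.01 -0.05 -0.22; -0.3 -0.05 -0.02 -0.05 -0.34; -0.3 -0.08 -0.03 -0.05 -0.46; -0.3 -0.11 -0.04 -0.05 -0.58; -0.3 -0.15 -0.04 -0.05 -0.7; -0.3 -0.15 -0.04 -0.05 -0.82; -0.3 -0.15 -0.04 -0.05 -0.94"}}

```text
clock: 9.57
tcp_pos: [0.6102, 0.2721, 0.192]
orientation: [-1.426, 2.794, 0.0]
contact_force: [-1.3, 0.7, 0.6]
grip_width: 0.0556
gripper_force: 0.0
```

```bash
python3 -c "
from h import *
plan([.607,.275,.021],152)"; python3 wr.py .036 w4.png
```

```text
tcp [0.61  0.272 0.192] ydeg 144.1 j7 1.53 j1 0.14 w 0.056 t 9.6 | shift [0.    0.005 0.171] spin -0.138 alt 3.003
tcp [0.61  0.272 0.192] w 0.056 t 9.6
W yel (245, 143, 44, 67) [6.0600e-01 2.7600e-01 6.3000e-02 3.5000e-02 6.1744e+01]
W yel (375, 80, 87, 71) [0.462 0.309 0.067 0.044 0.394]
```

View pics/w4.png

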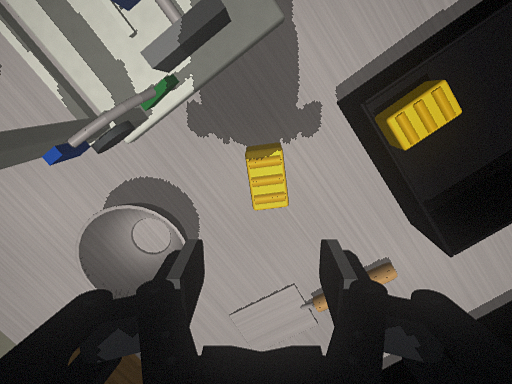

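Call:
{"name": "play_rows", "arguments": {"targets": "-0.3 0 0.006 0.04 -0.1; -0.3 0 0.006 0.08 -0.138; -0.3 0 0.006 0.12 -0.138; -0.3 0 0.006 0.16 -0.138; -0.3 0 0.006 0.171 -0.138; -0.3 0 0.006 0.171 -0.138; 1 0 0.006 0.171 -0.138; 1 0 0.006 0.171 -0.138"}}

```text
clock: 10.28
tcp_pos: [0.604, 0.2784, 0.0219]
orientation: [-1.612, 2.69, -0.0]
contact_force: [-0.4, -1.4, 1.5]
grip_width: 0.0348
gripper_force: 40.3
```

Call:
{"name": "play_rows", "arguments": {"targets": "1 0 0 0 0; 1 0 0 0 0; 1 0 0 -0.04 0; 1 0 0 -0.08 0; 1 0 0 -0.12 0; 1 0 0 -0.16 0; 1 0 0 -0.16 0"}}

```text
clock: 10.87
tcp_pos: [0.6049, 0.2811, 0.189]
orientation: [-1.609, 2.681, 0.0]
contact_force: [1.6, 1.6, 0.6]
grip_width: 0.0349
gripper_force: 40.5
```

```bash
python3 -c "
from h import *
plan([.38,.315,.18],90)"
```

```text
tcp [0.605 0.281 0.189] ydeg 151.9 j7 1.63 j1 0.14 w 0.035 t 10.9 | shift [0.076 0.215 0.006] spin 1.081 alt -2.06
```

Call:
{"name": "play_rows", "arguments": {"targets": "1 0.02 0.04 0 0.12; 1 0.03 0.08 0 0.24; 1 0.04 0.12 0 0.36; 1 0.05 0.16 0 0.48; 1 0.07 0.2 0 0.6; 1 0.076 0.215 0 0.72; 1 0.076 0.215 0 0.84; 1 0.076 0.215 0 0.96"}}

```text
clock: 11.53
tcp_pos: [0.3748, 0.3118, 0.1794]
orientation: [-0.186, 3.133, 0.0]
contact_force: [0.0, -0.6, -1.7]
grip_width: 0.035
gripper_force: 40.5
```

```bash
python3 -c "
from h import *
plan([.38,.315,.06],90)"
```

```text
tcp [0.375 0.312 0.179] ydeg 96.8 j7 0.51 j1 -0.02 w 0.035 t 11.5 | shift [-0.005  0.003  0.119] spin 0.119 alt -3.023
```

Call:
{"name": "play_rows", "arguments": {"targets": "1 -0.005 0.003 0.04 0.119; 1 -0.005 0.003 0.08 0.119; 1 -0.005 0.003 0.118 0.119; 1 -0.005 0.003 0.118 0.119; -0.1 -0.005 0.003 0.118 0.119; -0.1 -0.005 0.003 0.118 0.119; -0.1 -0.005 0.003 0.08 0.119; -0.1 -0.005 0.003 0.03 0.119"}}

```text
clock: 12.2
tcp_pos: [0.3802, 0.3146, 0.1414]
orientation: [0.005, -3.14, 0.0]
contact_force: [0.8, 0.7, -0.1]
grip_width: 0.0468
gripper_force: 0.0
```

Call:
{"name": "play_rows", "arguments": {"targets": "-0.3 -0.02 -0.01 -0.02 0; -0.3 -0.04 -0.04 -0.03 0; -0.3 -0.06 -0.08 -0.03 0; -0.3 -0.08 -0.12 -0.03 0; -0.3 -0.08 -0.16 -0.03 0; -0.3 -0.08 -0.2 -0.03 0; -0.3 -0.08 -0.24 -0.03 0; -0.3 -0.08 -0.24 -0.03 0"}}

```text
clock: 12.87
tcp_pos: [0.4626, 0.0655, 0.1713]
orientation: [0.015, 3.139, -0.009]
contact_force: [-0.2, -0.4, -0.3]
grip_width: 0.0557
gripper_force: 0.0
```

Call:
{"name": "play_rows", "arguments": {"targets": "-0.3 0.01 -0.04 0 -0.1; -0.3 0.02 -0.08 0 -0.2; -0.3 0.025 -0.12 0 -0.2; -0.3 0.025 -0.15 0 -0.2; -0.3 0.025 -0.15 0 -0.2; -0.3 0.025 -0.15 0 -0.2; -0.3 0.025 -0.15 0 -0.2"}}

```text
clock: 13.45
tcp_pos: [0.438, -0.0746, 0.1713]
orientation: [-0.317, 3.122, -0.002]
contact_force: [0.2, 1.5, -0.4]
grip_width: 0.0558
gripper_force: 0.0
```

```bash
python3 -c "
from h import *
plan([.427,-.077,.021],101.5)"; python3 wr.py .036
```

```text
tcp [ 0.438 -0.075  0.171] ydeg 101.6 j7 1.52 j1 0.83 w 0.056 t 13.4 | shift [0.012 0.    0.15 ] spin 0.002 alt -3.14
tcp [ 0.438 -0.075  0.171] w 0.056 t 13.4
W yel (3, 260, 73, 46) [ 5.81000e-01 -2.64000e-01  7.30000e-02  3.50000e-02  1.16528e+02]
W yel (244, 133, 41, 68) [ 0.424 -0.074  0.06   0.035 11.733]
```

Call:
{"name": "play_rows", "arguments": {"targets": "-0.3 0.01 0.004 0.04 0; -0.3 0.01 0.004 0.08 0; -0.3 0.01 0.004 0.12 0; -0.3 0.01 0.004 0.15 0; -0.3 0.01 0.004 0.15 0; 1 0.01 0.004 0.15 0; 1 0.01 0.004 0.15 0; 1 0.01 0.004 0.15 0"}}

```text
clock: 14.17
tcp_pos: [0.4281, -0.073, 0.0215]
orientation: [-0.318, 3.122, -0.002]
contact_force: [0.3, 0.2, -0.1]
grip_width: 0.0349
gripper_force: 40.2
```

Call:
{"name": "play_rows", "arguments": {"targets": "1 0 0 0 0; 1 0 0 -0.04 0; 1 0 0 -0.08 0; 1 0 0 -0.12 0; 1 -0.02 0.04 -0.16 0; 1 -0.02 0.08 -0.16 0; 1 -0.02 0.12 -0.16 0; 1 -0.02 0.16 -0.16 0.1"}}

```text
clock: 14.83
tcp_pos: [0.4167, 0.0786, 0.1817]
orientation: [-0.164, 3.132, -0.001]
contact_force: [1.3, 0.8, -1.1]
grip_width: 0.0349
gripper_force: 40.7
```

```bash
python3 -c "
from h import *
plan([.455,.365,.17],90)"
```

```text
tcp [0.417 0.079 0.182] ydeg 96.0 j7 1.08 j1 0.56 w 0.035 t 14.8 | shift [-0.068  0.281  0.012] spin 0.105 alt -3.037
```

Call:
{"name": "play_rows", "arguments": {"targets": "1 -0.068 0.286 0 0.105; 1 -0.068 0.286 0 0.105; 1 -0.068 0.286 0 0.105; 1 -0.068 0.286 0 0.105; 1 -0.068 0.286 0 0.105; 1 -0.068 0.286 0 0.105; 1 -0.068 0.286 0 0.105; 1 -0.068 0.286 0 0.105"}}

```text
clock: 15.5
tcp_pos: [0.4517, 0.3766, 0.1816]
orientation: [-0.012, 3.14, 0.012]
contact_force: [0.0, -0.3, 1.1]
grip_width: 0.0348
gripper_force: 40.7
```

```bash
python3 -c "
from h import *
plan([.455,.37,.063],90)"
```

```text
tcp [0.452 0.377 0.182] ydeg 90.4 j7 0.38 j1 -0.13 w 0.035 t 15.5 | shift [-0.003 -0.008  0.119] spin 0.008 alt -3.134
```

Call:
{"name": "play_rows", "arguments": {"targets": "1 -0.003 -0.006 0.04 0; 1 -0.003 -0.006 0.08 0; 1 -0.003 -0.006 0.118 0; 1 -0.003 -0.006 0.118 0; -0.1 -0.003 -0.006 0.118 0; -0.1 -0.003 -0.006 0.118 0; -0.1 -0.003 -0.006 0.08 0; -0.1 -0.003 -0.006 0.03 0"}}

```text
clock: 16.17
tcp_pos: [0.4555, 0.3623, 0.1431]
orientation: [0.003, -3.141, 0.0]
contact_force: [1.2, 0.6, 0.5]
grip_width: 0.0468
gripper_force: 0.0
```

Call:
{"name": "play_rows", "arguments": {"targets": "-0.1 -0.05 -0.34 -0.04 0; -0.3 -0.05 -0.34 -0.05 0; -0.3 -0.05 -0.34 -0.05 0; -0.3 -0.05 -0.34 -0.05 0; -0.3 -0.05 -0.34 -0.05 0; -0.3 -0.05 -0.34 -0.05 0; -0.3 -0.05 -0.34 -0.05 0; -0.3 -0.05 -0.34 -0.05 0"}}

```text
clock: 16.83
tcp_pos: [0.5058, 0.035, 0.1928]
orientation: [-0.004, 3.136, -0.001]
contact_force: [1.3, -0.2, -0.1]
grip_width: 0.0558
gripper_force: 0.0
```

```bash
python3 -c "
from h import *
plan([.584,-.26,.19],25.4)"
```

```text
tcp [0.506 0.035 0.193] ydeg 90.1 j7 1.04 j1 0.57 w 0.056 t 16.8 | shift [-0.078 -0.295  0.003] spin 1.13 alt -2.012
```

Call:
{"name": "play_rows", "arguments": {"targets": "-0.3 -0.078 -0.295 0 1.13; -0.3 -0.078 -0.295 0 1.13; -0.3 -0.078 -0.295 0 1.13; -0.3 -0.078 -0.295 0 1.13; -0.3 -0.078 -0.295 0 1.13; -0.3 -0.078 -0.295 0 1.13; -0.3 -0.078 -0.295 0 1.13; -0.3 -0.078 -0.295 0 1.13"}}

```text
clock: 17.5
tcp_pos: [0.5844, -0.2668, 0.1928]
orientation: [1.519, 2.741, -0.002]
contact_force: [0.2, -1.6, 0.2]
grip_width: 0.0554
gripper_force: 0.0
```

```bash
python3 -c "
from h import *
plan([.584,-.270,.021],25.4)"; python3 wr.py .036 w5.png; python3 meas.py
```

```text
tcp [ 0.584 -0.267  0.193] ydeg 32.0 j7 0.63 j1 0.74 w 0.055 t 17.5 | shift [-0.001 -0.002  0.172] spin 0.115 alt -3.026
tcp [ 0.584 -0.267  0.193] w 0.055 t 17.5
W yel (240, 146, 42, 66) [ 5.85000e-01 -2.69000e-01  6.30000e-02  3.50000e-02  1.16228e+02]
S yel (198, 298, 66, 46) [0.427 0.332 0.145 0.098 1.132]
S yel (289, 151, 11, 17) [ 5.89000e-01 -2.76000e-01  8.10000e-02  3.40000e-02  1.18774e+02]
T yel (148, 251, 12, 20) [0.382 0.315 0.059 0.034 0.324]
T yel (133, 227, 29, 21) [4.5600e-01 3.3600e-01 8.8000e-02 6.2000e-02 9.0724e+01]
T yel (328, 185, 21, 17) [ 5.86000e-01 -2.71000e-01  6.30000e-02  3.40000e-02  1.17739e+02]
loaf [ 4.21000e-01 -3.44000e-01  1.54000e-01  4.70000e-02  1.77253e+02]
```

View pics/w5.png

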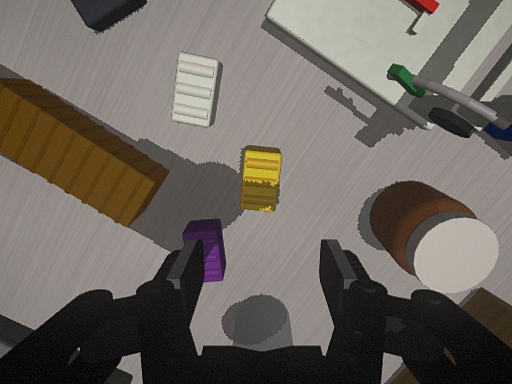

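Call:
{"name": "play_rows", "arguments": {"targets": "-0.3 -0.001 -0.001 0.04 0.11; -0.3 -0.001 -0.001 0.08 0.115; -0.3 -0.001 -0.001 0.12 0.115; -0.3 -0.001 -0.001 0.16 0.115; -0.3 -0.001 -0.001 0.172 0.115; -0.3 -0.001 -0.001 0.172 0.115; 1 -0.001 -0.001 0.172 0.115; 1 -0.001 -0.001 0.172 0.115"}}

```text
clock: 18.32
tcp_pos: [0.5852, -0.2598, 0.0205]
orientation: [1.656, 2.664, 0.003]
contact_force: [-0.3, -0.7, 1.0]
grip_width: 0.0352
gripper_force: 40.5
```

Call:
{"name": "play_rows", "arguments": {"targets": "1 0 0 0 0; 1 0 0 0 0; 1 0 0 -0.04 0; 1 0 0 -0.08 0; 1 0 0 -0.12 0; 1 0 0 -0.16 0; 1 0 0 -0.17 0"}}

```text
clock: 18.9
tcp_pos: [0.5867, -0.2606, 0.1961]
orientation: [1.653, 2.657, 0.004]
contact_force: [0.8, 0.6, 0.2]
grip_width: 0.0351
gripper_force: 40.6
```

```bash
python3 -c "
from h import *
plan([.5,.035,.19],60)"
```

```text
tcp [ 0.587 -0.261  0.196] ydeg 26.2 j7 0.53 j1 0.73 w 0.035 t 18.9 | shift [0.304 0.053 0.004] spin -0.59 alt 2.552
```

Call:
{"name": "play_rows", "arguments": {"targets": "1 0.304 0.053 0 -0.59; 1 0.304 0.053 0 -0.59; 1 0.304 0.053 0 -0.59; 1 0.304 0.053 0 -0.59; 1 0.304 0.053 0 -0.59; 1 0.304 0.053 0 -0.59; 1 0.304 0.053 0 -0.59; 1 0.304 0.053 0 -0.59"}}

```text
clock: 19.57
tcp_pos: [0.4943, 0.0423, 0.1885]
orientation: [0.802, 3.036, 0.003]
contact_force: [0.0, 0.3, 0.3]
grip_width: 0.035
gripper_force: 40.6
```

```bash
python3 -c "
from h import *
plan([.38,.368,.19],90)"
```

```text
tcp [0.494 0.042 0.188] ydeg 60.4 j7 0.56 j1 0.49 w 0.035 t 19.6 | shift [ 0.26   0.227 -0.001] spin -0.516 alt 2.625
```

Call:
{"name": "play_rows", "arguments": {"targets": "1 0.26 0.227 0 -0.516; 1 0.26 0.227 0 -0.516; 1 0.26 0.227 0 -0.516; 1 0.26 0.227 0 -0.516; 1 0.26 0.227 0 -0.516; 1 0.26 0.227 0 -0.516; 1 0.26 0.227 0 -0.516; 1 0.26 0.227 0 -0.516"}}

```text
clock: 20.23
tcp_pos: [0.3875, 0.3534, 0.188]
orientation: [0.012, 3.139, 0.001]
contact_force: [1.6, -0.6, -0.6]
grip_width: 0.0349
gripper_force: 40.6
```

```bash
python3 -c "
from h import *
plan([.378,.37,.063],90)"
```

```text
tcp [0.388 0.353 0.188] ydeg 89.6 j7 0.31 j1 -0.08 w 0.035 t 20.2 | shift [0.01  0.016 0.125] spin -0.008 alt 3.134
```

Call:
{"name": "play_rows", "arguments": {"targets": "1 0.002 0.002 0.04 0; 1 0.002 0.002 0.08 0; 1 0.002 0.002 0.124 0; 1 0.002 0.002 0.124 0; -0.1 0.002 0.002 0.124 0; -0.1 0.002 0.002 0.124 0; -0.1 0.002 0.002 0.08 0; -0.1 0.002 0.002 0.03 0"}}

```text
clock: 20.9
tcp_pos: [0.3857, 0.3528, 0.1483]
orientation: [-0.012, -3.14, 0.002]
contact_force: [1.3, 0.9, 0.2]
grip_width: 0.0471
gripper_force: 0.0
```

Call:
{"name": "play_rows", "arguments": {"targets": "-0.5 0 0 -0.04 0; -0.5 0 0 -0.07 0; -0.5 0 0 -0.07 0"}}

```text
clock: 21.15
tcp_pos: [0.3885, 0.3573, 0.2256]
orientation: [0.012, 3.13, 0.013]
contact_force: [-0.0, 1.4, 0.4]
grip_width: 0.0636
gripper_force: 0.0
```

```bash
python3 -c "
from h import *
plan([.48,.0,.2],90)"; python3 wr.py .036; python3 meas.py; ls pics
```

```text
tcp [0.388 0.357 0.226] ydeg 89.5 j7 0.35 j1 -0.05 w 0.064 t 21.1 | shift [-0.094 -0.357  0.024] spin -0.008 alt 3.134
tcp [0.388 0.357 0.226] w 0.064 t 21.1
W yel (201, 130, 81, 126) [0.419 0.337 0.141 0.087 0.632]
S yel (198, 301, 65, 52) [4.24000e-01 3.34000e-01 1.40000e-01 1.00000e-01 1.77611e+02]
T yel (133, 227, 29, 44) [0.42  0.336 0.134 0.088 0.293]
loaf [ 4.21000e-01 -3.42000e-01  1.56000e-01  5.40000e-02  1.75781e+02]
bin.png
cut.png
s18.png
s21.png
s5.png
side0.png
sidec.png
t18.png
t21.png
t5.png
top0.png
w1.png
w2.png
w3.png
w4.png
w5.png
wrist0.png
```

Call:
{"name": "play_rows", "arguments": {"targets": "-1 -0.094 -0.357 0 0; -1 -0.094 -0.357 0 0; -1 -0.094 -0.357 0 0; -1 -0.094 -0.357 0 0; -1 -0.094 -0.357 0 0; -1 -0.094 -0.357 0 0; -1 -0.094 -0.357 0 0; -1 -0.094 -0.357 0 0"}}

```text
clock: 21.97
tcp_pos: [0.4678, 0.0281, 0.2159]
orientation: [-0.012, -3.14, 0.001]
contact_force: [1.1, 0.2, 0.6]
grip_width: 0.0853
gripper_force: 0.0
```

Call:
{"name": "play_rows", "arguments": {"targets": "-1 0 -0.04 0 0.07; -1 0.04 -0.36 0 0.07; -1 0.04 -0.36 0 0.07; -1 0.04 -0.36 0 0.07; -1 0.04 -0.36 0 0.07; -1 0.04 -0.36 0 0.07; -1 0.04 -0.36 0 0.07; -1 0.04 -0.36 0 0.07"}}

```text
clock: 22.63
tcp_pos: [0.4284, -0.3003, 0.2158]
orientation: [-0.122, -3.138, -0.001]
contact_force: [0.7, -0.8, -0.1]
grip_width: 0.0854
gripper_force: 0.0
```

```bash
python3 -c "
from h import *
plan([.421,-.342,.22],86)
i=r.camera_info('wrist');im=r.grab_frame('wrist')
for c in blobs(im,(12,150,60),(20,255,255),400): print('loaf',cv2.boundingRect(c),rect('wrist',c,.05,i))
save('w6.png',im)"
```

```text
tcp [ 0.428 -0.3    0.216] ydeg 85.5 j7 1.72 j1 1.15 w 0.085 t 22.6 | shift [ 0.004 -0.042 -0.004] spin -0.008 alt 3.134
loaf (182, 87, 67, 160) [ 4.21000e-01 -3.41000e-01  1.58000e-01  5.80000e-02  1.76791e+02]
```

View pics/w6.png

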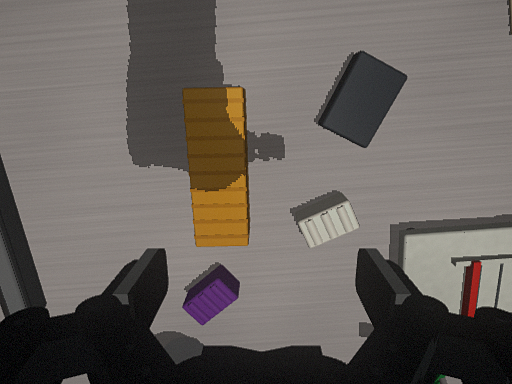

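View pics/t21.png

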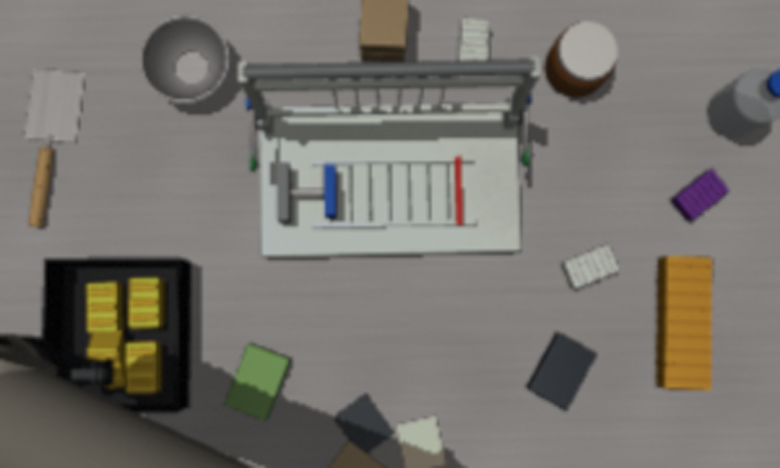

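Call:
{"name": "play_rows", "arguments": {"targets": "-1 0.004 -0.04 0 -0.02; -1 0.004 -0.04 0 -0.02; -1 0.004 -0.04 0.02 -0.02; -1 0.004 -0.04 0.02 -0.02"}}

```text
clock: 23.02
tcp_pos: [0.4204, -0.3375, 0.1931]
orientation: [-0.093, -3.136, -0.005]
contact_force: [-1.4, 1.2, -1.1]
grip_width: 0.0855
gripper_force: 0.0
```

```bash
python3 -c "
from h import *
plan([.421,-.341,.022],86.8)"
```

```text
tcp [ 0.42  -0.337  0.193] ydeg 86.6 j7 1.78 j1 1.18 w 0.086 t 23.0 | shift [-0.002 -0.004  0.171] spin -0.003 alt 3.138
```

Call:
{"name": "play_rows", "arguments": {"targets": "-1 -0.002 -0.003 0.04 0; -1 -0.002 -0.003 0.08 0; -1 -0.002 -0.003 0.12 0; -1 -0.002 -0.003 0.15 0; -1 -0.002 -0.003 0.172 0; -1 -0.002 -0.003 0.172 0; 1 -0.002 -0.003 0.172 0; 1 -0.002 -0.003 0.172 0", "squeeze": 70}}

```text
clock: 23.68
tcp_pos: [0.4257, -0.3412, 0.0257]
orientation: [0.089, 3.139, -0.001]
contact_force: [0.1, -0.2, -0.4]
grip_width: 0.0643
gripper_force: 0.0
```

Call:
{"name": "play_rows", "arguments": {"targets": "1 0 0 0 0; 1 0 0 0 0; 1 0 0 -0.03 0; 1 0 0 -0.07 0; 1 0 0 -0.11 0; 1 0 0 -0.15 0; 1 0 0 -0.15 0; 1 0 0 -0.15 0"}}

```text
clock: 24.35
tcp_pos: [0.4261, -0.3421, 0.1776]
orientation: [0.091, 3.136, -0.007]
contact_force: [-0.9, 0.2, -4.4]
grip_width: 0.0545
gripper_force: 77.2
```

```bash
python3 -c "
from h import *
plan([.5876,-.05,.19],0)"
```

```text
tcp [ 0.426 -0.342  0.178] ydeg 86.7 j7 1.75 j1 1.17 w 0.055 t 24.4 | shift [-0.144  0.301 -0.013] spin 1.513 alt -1.629
```

Call:
{"name": "play_rows", "arguments": {"targets": "1 0 0.03 -0.01 0.12; 1 0 0.06 -0.02 0.24; 1 -0.02 0.09 -0.03 0.36; 1 -0.03 0.12 -0.03 0.48; 1 -0.04 0.15 -0.03 0.6; 1 -0.05 0.18 -0.03 0.72; 1 -0.06 0.21 -0.03 0.84; 1 -0.07 0.24 -0.03 0.96", "squeeze": 100}}

```text
clock: 25.02
tcp_pos: [0.5071, -0.1042, 0.2027]
orientation: [-1.537, -2.737, 0.002]
contact_force: [-0.0, -0.2, -3.3]
grip_width: 0.054
gripper_force: 111.3
```

```bash
python3 -c "
from h import *
plan([.5876,-.014,.19],0)"
```

```text
tcp [ 0.507 -0.104  0.203] ydeg 31.4 j7 0.4 j1 0.65 w 0.054 t 25.0 | shift [0.035 0.116 0.012] spin 0.547 alt -2.594
```

Call:
{"name": "play_rows", "arguments": {"targets": "1 0.01 0.03 0 0.12; 1 0.02 0.06 0 0.24; 1 0.03 0.09 0 0.36; 1 0.035 0.116 0 0.48; 1 0.035 0.116 0 0.547; 1 0.035 0.116 0 0.547; 1 0.035 0.116 0 0.547"}}

```text
clock: 25.6
tcp_pos: [0.5871, -0.0152, 0.2025]
orientation: [-2.21, -2.23, 0.005]
contact_force: [0.4, -0.3, -3.9]
grip_width: 0.0536
gripper_force: 111.3
```

```bash
python3 -c "
from h import *
plan([.5876,-.014,.075],0)
i=r.camera_info('wrist');im=r.grab_frame('wrist')
for c in blobs(im,(105,140,40),(130,255,255),60): print('blue',cv2.boundingRect(c),rect('wrist',c,.078,i))
for n,lo in(('red',(172,150,60)),):
  for c in blobs(im,lo,(180,255,255),20): print(n,cv2.boundingRect(c),rect('wrist',c,.042,i))
for c in blobs(im,(12,150,60),(20,255,255),400): print('loaf',cv2.boundingRect(c),rect('wrist',c,.2,i))
im2=r.grab_frame('top');save('t25.png',im2,(180,130,330,240),4)
save('w7.png',im)"
```

```text
tcp [ 0.587 -0.015  0.203] ydeg 0.5 j7 -0.3 j1 0.36 w 0.054 t 25.6 | shift [0.001 0.001 0.128] spin 0.009 alt -3.132
blue (224, 53, 80, 13) [0.587 0.087 0.061 0.009 0.54 ]
loaf (182, 67, 159, 284) [ 5.870e-01 -2.000e-03  1.450e-01  6.900e-02  9.054e+01]
```

View pics/w7.png

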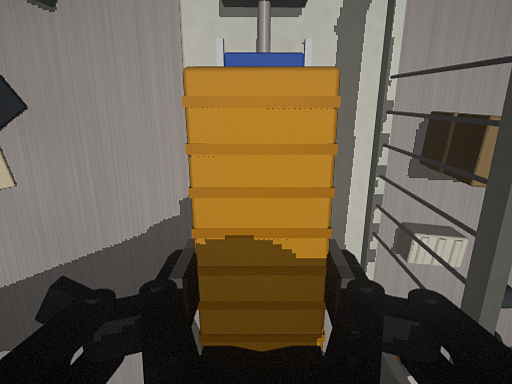

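```bash
python3 -c "
from h import *
i=r.camera_info('wrist')
print(onz('wrist',[[262,67],[184,70],[340,70]],.229,i).round(4), onz('wrist',[[264,53]],.078,i).round(4))
im=r.grab_frame('top')
for c in blobs(im,(12,150,60),(20,255,255),100): print('loafT',cv2.boundingRect(c),rect('top',c,.229))
for c in blobs(im,(105,120,40),(130,255,255),10): print('blueT',cv2.boundingRect(c),rect('top',c,.078))
"
```

```text
[[0.5866 0.0678 0.229 ]
 [0.5602 0.0667 0.229 ]
 [0.613  0.0671 0.229 ]] [[0.5879 0.0908 0.078 ]]
loafT (231, 177, 22, 21) [5.8300e-01 3.5000e-02 5.7000e-02 5.5000e-02 8.9212e+01]
blueT (225, 184, 4, 20) [5.83000e-01 8.30000e-02 5.90000e-02 9.00000e-03 1.79259e+02]
blueT (395, 147, 11, 10) [ 7.0600e-01 -4.6200e-01  3.2000e-02  2.9000e-02  8.9038e+01]
```

Call:
{"name": "play_rows", "arguments": {"targets": "1 0 0.001 0.03 0.009; 1 0 0.001 0.06 0.009; 1 0 0.001 0.09 0.009; 1 0 0.001 0.11 0.009; 1 0 0.001 0.128 0.009; 1 0 0.001 0.128 0.009; 1 0 0.001 0.128 0.009"}}

```text
clock: 26.33
tcp_pos: [0.5887, -0.0157, 0.0757]
orientation: [-2.224, -2.217, 0.003]
contact_force: [0.8, -0.7, -3.3]
grip_width: 0.0538
gripper_force: 111.0
```

Call:
{"name": "play_rows", "arguments": {"targets": "1 0.006 0 0 0; 1 0.012 0 0 0; 1 0.018 0 0 0; 1 0.024 0 0 0; 1 0.03 0 0 0; 1 0.032 0 0 0; 1 0.032 0 0 0"}}

```text
clock: 26.92
tcp_pos: [0.5908, 0.0169, 0.0773]
orientation: [2.222, 2.217, 0.001]
contact_force: [0.4, -7.1, 0.2]
grip_width: 0.0537
gripper_force: 111.6
```

Call:
{"name": "play_rows", "arguments": {"targets": "1 0 -0.002 0.006 0; 1 0 -0.002 0.012 0; 1 0 -0.002 0.018 0; 1 0 -0.002 0.022 0; 1 0 -0.002 0.022 0"}}

```text
clock: 27.33
tcp_pos: [0.5887, 0.0159, 0.0571]
orientation: [2.223, 2.215, -0.003]
contact_force: [-4.8, -7.0, 18.2]
grip_width: 0.0539
gripper_force: 114.0
```

```bash
python3 -c "
from h import *
o=r.get_obs();print(o['tcp_pos'],o['contact_force'],o['moment'])
save('s27.png',r.grab_frame('side'),(185,150,300,260),6)"
```

```text
[0.58870609 0.01588759 0.05706906] [-4.78636219 -6.97700363 18.17827876] [-1.54500105  1.82807159  0.13040388]
```

View pics/s27.png

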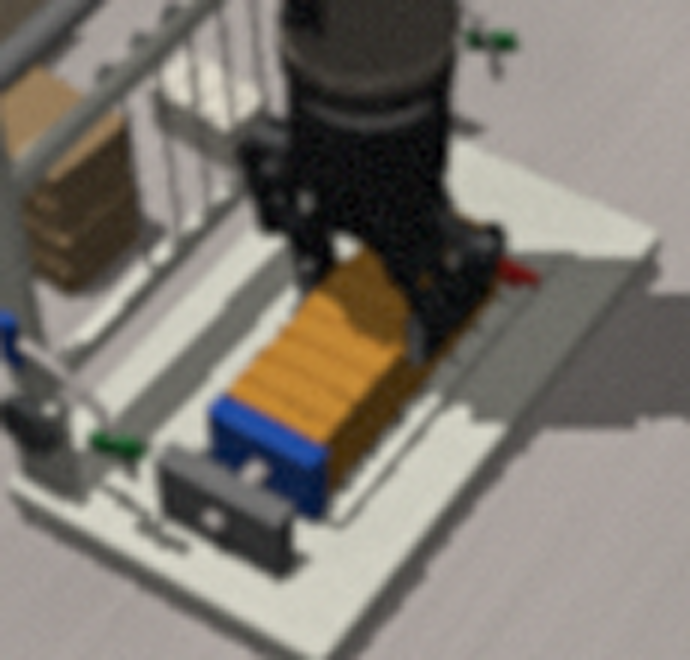

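Call:
{"name": "play_rows", "arguments": {"targets": "-0.5 0 0 0 0; -0.6 0 0 0 0; -0.6 0 0 0 0; -0.6 0 0 0 0; -0.6 0 0 0 0"}}

```text
clock: 27.8
tcp_pos: [0.5878, 0.018, 0.0542]
orientation: [-2.223, -2.219, -0.001]
contact_force: [-0.5, 0.2, 0.7]
grip_width: 0.0685
gripper_force: 0.0
```

```bash
cat > lf.py <<'E'
from h import *
o=r.get_obs();print(o['tcp_pos'].round(4),o['contact_force'].round(1),o['grip_width'].round(4))
i=r.camera_info('wrist');im=r.grab_frame('wrist')
for c in blobs(im,(105,140,40),(130,255,255),60): print('blue',cv2.boundingRect(c),rect('wrist',c,.078,i))
for c in blobs(im,(12,150,50),(20,255,255),400): print('loaf',cv2.boundingRect(c),rect('wrist',c,.08,i))
im=r.grab_frame('top')
for c in blobs(im,(105,120,40),(130,255,255),10): print('blueT',cv2.boundingRect(c),rect('top',c,.078))
for c in blobs(im,(12,150,60),(20,255,255),100): print('loafT',cv2.boundingRect(c),rect('top',c,.08))
E
python3 lf.py
```

```text
Traceback (most recent call last):
  File "lf.py", line 2, in <module>
    o=r.get_obs();print(o['tcp_pos'].round(4),o['contact_force'].round(1),o['grip_width'].round(4))
                                                                          ^^^^^^^^^^^^^^^^^^^^^
AttributeError: 'float' object has no attribute 'round'
```

Call:
{"name": "play_rows", "arguments": {"targets": "-0.6 0 0 -0.03 0; -0.6 0 0 -0.06 0; -0.6 0 0 -0.1 0; -0.6 0 0 -0.14 0; -0.6 0 0 -0.18 0; -0.6 0 0 -0.22 0; -0.6 0 0 -0.26 0; -0.6 0 0 -0.26 0"}}

```text
clock: 28.47
tcp_pos: [0.5914, 0.0188, 0.3231]
orientation: [2.218, 2.213, 0.016]
contact_force: [0.7, -0.7, 0.7]
grip_width: 0.0685
gripper_force: 0.0
```

```bash
sed -i "s/,o\['grip_width'\].round(4)//" lf.py; echo "for c in blobs(r.grab_frame('wrist'),(172,150,60),(180,255,255),20): print('red',cv2.boundingRect(c),rect('wrist',c,.042,i))
save('w8.png',r.grab_frame('wrist'))" >>lf.py; python3 lf.py
```

```text
[0.5914 0.0188 0.3231] [ 0.7 -0.7  0.7]
blue (229, 86, 53, 12) [5.8700e-01 1.0000e-01 6.0000e-02 1.2000e-02 1.7994e+02]
loaf (232, 98, 49, 128) [5.8900e-01 1.5000e-02 1.5700e-01 5.6000e-02 9.0237e+01]
blueT (220, 184, 4, 20) [5.84000e-01 9.90000e-02 5.90000e-02 9.00000e-03 1.79382e+02]
blueT (395, 147, 11, 10) [ 7.0600e-01 -4.6200e-01  3.2000e-02  2.9000e-02  8.9038e+01]
loafT (225, 183, 13, 19) [5.88000e-01 6.90000e-02 5.60000e-02 3.70000e-02 1.79305e+02]
```

View pics/w8.png

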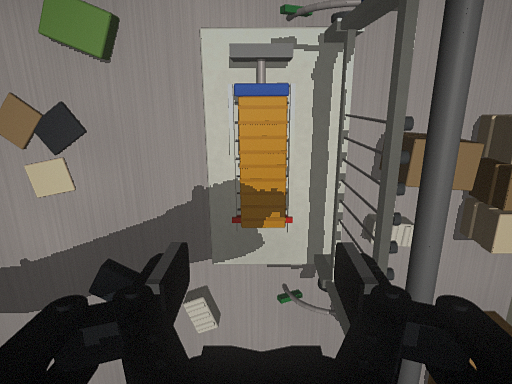

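```bash
python3 -c "
from h import *
print(proj('wrist',[[.5876,-.0686,.08],[.5876,-.0686,.042],[.5876,-.0716,.042],[.5876,-.0686,.092],[.5876,.0914,.08],[.5876,.0914,.078],[.62,.1014,.078]]).round(1))
im=r.grab_frame('wrist'); hsv=cv2.cvtColor(im,cv2.COLOR_RGB2HSV)
print(hsv[208:234,250].tolist()); print(hsv[208:234,235].tolist())
o=r.get_obs();print(R.from_rotvec(o['orientation']).as_matrix()[:,2].round(3))"
```

```text
[[262.6 230. ]
 [262.6 219.1]
 [262.6 221.2]
 [262.6 233.9]
 [262.5  97.7]
 [262.5  97.7]
 [291.6  88.2]]
[[18, 177, 91], [19, 199, 91], [18, 176, 97], [17, 173, 96], [18, 179, 94], [19, 182, 94], [19, 184, 94], [18, 181, 93], [18, 175, 93], [19, 184, 94], [17, 178, 79], [17, 180, 82], [18, 176, 87], [18, 184, 90], [17, 175, 93], [17, 166, 95], [17, 174, 95], [18, 184, 93], [17, 184, 93], [22, 187, 109], [27, 27, 95], [42, 14, 94], [20, 24, 94], [30, 22, 91], [39, 20, 91], [21, 27, 94]]
[[26, 21, 96], [27, 23, 98], [23, 20, 101], [27, 23, 101], [18, 26, 100], [26, 21, 96], [37, 23, 98], [30, 20, 100], [12, 35, 94], [1, 109, 68], [2, 186, 89], [2, 179, 94], [3, 180, 92], [1, 177, 91], [2, 197, 93], [7, 69, 93], [45, 16, 97], [30, 18, 97], [17, 23, 98], [25, 16, 96], [23, 21, 97], [23, 23, 101], [20, 24, 97], [38, 22, 93], [34, 22, 94], [26, 19, 95]]
[-0.003 -0.    -1.   ]
```

```bash
python3 -c "
from h import *
print(proj('wrist',[[.684,.05,.2885],[.69,.05,.2885],[.672,.05,.285]]).round(1))
im=r.grab_frame('wrist');g=im[:,:,1].astype(int); u=int(proj('wrist',[[.684,.05,.2885]])[0][1]);print(u,g[u,400:490].tolist())
plan([.684,.015,.36],0)"
```

```text
[[445.1 178.2]
 [456.4 178.2]
 [419.4 176.7]]
178 [81, 37, 39, 39, 41, 39, 41, 35, 44, 85, 95, 106, 100, 102, 105, 100, 102, 102, 105, 100, 101, 102, 107, 106, 21, 35, 39, 44, 46, 53, 58, 57, 61, 63, 71, 73, 71, 80, 80, 85, 88, 87, 92, 96, 97, 94, 94, 95, 91, 86, 92, 87, 89, 83, 85, 85, 80, 72, 101, 100, 98, 98, 98, 100, 96, 97, 96, 98, 97, 97, 97, 99, 94, 99, 97, 97, 99, 100, 34, 33, 36, 34, 32, 33, 34, 34, 37, 32, 35, 30]
tcp [0.587 0.017 0.312] ydeg -0.1 j7 -0.31 j1 0.34 w 0.068 t 28.8 | shift [-0.002  0.097 -0.048] spin -0.002 alt 3.139
```

Call:
{"name": "play_rows", "arguments": {"targets": "-0.1 0 0 -0.03 0; -0.1 0 0 -0.05 0; -0.1 0 0.04 -0.05 0; -0.1 0 0.08 -0.05 0; -0.1 0 0.095 -0.05 0; -0.1 0 0.095 -0.05 0; -0.1 0 0.095 -0.05 0"}}

```text
clock: 29.35
tcp_pos: [0.6826, 0.0172, 0.3616]
orientation: [-2.221, -2.217, 0.004]
contact_force: [0.6, -0.4, 0.0]
grip_width: 0.0469
gripper_force: 0.0
```

```bash
python3 -c "
from h import *
plan([.682,.015,.270],0)"
```

```text
tcp [0.683 0.017 0.362] ydeg -0.1 j7 -0.31 j1 0.26 w 0.047 t 29.4 | shift [-0.002 -0.     0.092] spin -0.002 alt 3.139
```

Call:
{"name": "play_rows", "arguments": {"targets": "-0.1 0 0 0.03 0; -0.1 0 0 0.06 0; -0.1 0 0 0.09 0; -0.1 0 0 0.09 0; 1 0 0 0.09 0; 1 0 0 0.09 0; 1 0 0 0.09 0; 1 0 0 0.09 0", "squeeze": 40}}

```text
clock: 30.02
tcp_pos: [0.6837, 0.0174, 0.277]
orientation: [2.222, 2.217, 0.005]
contact_force: [-0.3, -0.5, 5.4]
grip_width: 0.0145
gripper_force: 39.3
```

Call:
{"name": "play_rows", "arguments": {"targets": "1 0 0 0 0; 1 0 0 0 0"}}

```text
clock: 30.18
tcp_pos: [0.6837, 0.0174, 0.2769]
orientation: [2.223, 2.217, 0.005]
contact_force: [-1.9, -1.1, 7.1]
grip_width: 0.0139
gripper_force: 39.6
```

Call:
{"name": "play_rows", "arguments": {"targets": "1 0 -0.02 0 0; 1 0 -0.04 0.003 0; 1 0 -0.059 0.007 0; 1 0 -0.078 0.0135 0; 1 0 -0.0965 0.022 0; 1 0 -0.114 0.032 0; 1 0 -0.13 0.043 0; 1 0 -0.145 0.056 0"}}

```text
clock: 30.85
tcp_pos: [0.541, 0.0171, 0.2212]
orientation: [2.219, 2.213, 0.011]
contact_force: [6.6, -1.3, 6.1]
grip_width: 0.0141
gripper_force: 43.6
```

Call:
{"name": "play_rows", "arguments": {"targets": "1 0 -0.011 0.012 0; 1 0 -0.021 0.024 0; 1 0 -0.029 0.036 0; 1 0 -0.035 0.046 0; 1 0 -0.039 0.053 0; 1 0 -0.042 0.059 0; 1 0 -0.042 0.059 0; 1 0 -0.042 0.059 0"}}

```text
clock: 31.52
tcp_pos: [0.4973, 0.0171, 0.1591]
orientation: [2.223, 2.217, 0.004]
contact_force: [7.7, -1.3, -6.2]
grip_width: 0.0143
gripper_force: 44.8
```

```bash
python3 -c "
from h import *
o=r.get_obs();print(o['tcp_pos'].round(4),o['contact_force'].round(1),o['clock'])
save('s31.png',r.grab_frame('side'),(165,115,325,265),4);save('t31.png',r.grab_frame('top'),(185,140,320,235),5)"
```

```text
[0.4973 0.0171 0.1591] [ 7.7 -1.3 -6.2] 31.5167
```

View pics/s31.png

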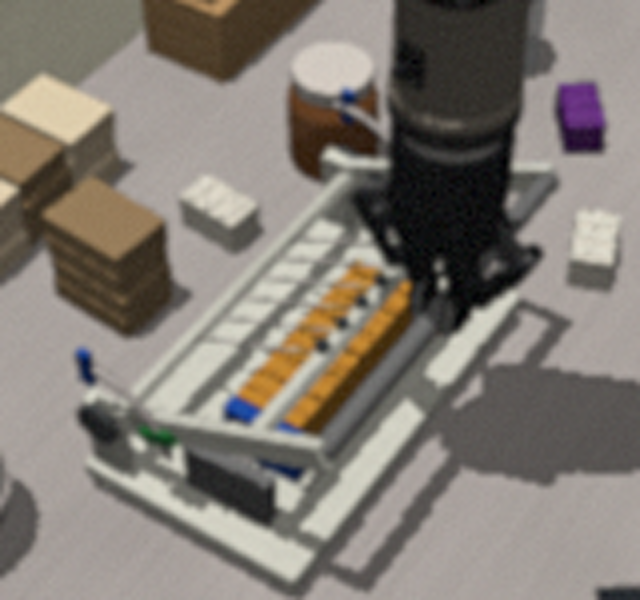

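Call:
{"name": "play_rows", "arguments": {"targets": "0.1 0 0 0 0; 0.1 0 0 0 0; 0.1 0 0 0 0; 0.1 0 0 -0.03 0; 0.1 0 0 -0.07 0; 0.1 0 0 -0.11 0; 0.1 0 0 -0.15 0; 0.1 0 0 -0.15 0"}}

```text
clock: 32.28
tcp_pos: [0.499, 0.0189, 0.3168]
orientation: [2.218, 2.213, 0.013]
contact_force: [0.3, -0.1, 0.5]
grip_width: 0.0382
gripper_force: 0.0
```

```bash
cat > ang.py <<'E'
from h import *
C=np.array([.5876,.0114,0])
o=r.get_obs();print(o['tcp_pos'].round(4),o['contact_force'].round(1),o['clock'])
i=r.camera_info('wrist');im=r.grab_frame('wrist');save('w9.png',im)
for a in (.37,.40,.436,.47,.50): print(a,proj('wrist',C+[[.09-.2*np.cos(a),.05,.085+.2*np.sin(a)]],i).round(1),proj('side',C+[[.09-.2*np.cos(a),y,.085+.2*np.sin(a)] for y in(.147,-.147)]).round(1).tolist())
j=r.camera_info('side');save('s32.png',r.grab_frame('side'),(165,115,325,265),4.5)
u=int(proj('wrist',C+[[.09-.2*np.cos(.436),.05,.085+.2*np.sin(.436)]],i)[0][1]);print(u,im[u,200:330,1].tolist())
E
python3 ang.py
```

```text
[0.499  0.0189 0.3168] [ 0.3 -0.1  0.5] 32.2833
0.37 [[251.2 133.4]] [[247.3, 232.7], [303.7, 164.1]]
0.4 [[253.6 134.1]] [[246.5, 231.0], [303.2, 162.4]]
0.436 [[256.8 134.9]] [[245.5, 228.8], [302.5, 160.4]]
0.47 [[260.2 135.6]] [[244.5, 226.8], [301.8, 158.4]]
0.5 [[263.5 136.3]] [[243.5, 225.0], [301.1, 156.7]]
134 [139, 140, 138, 139, 143, 139, 133, 135, 139, 138, 140, 139, 141, 136, 140, 142, 137, 137, 142, 140, 140, 142, 140, 141, 139, 142, 139, 138, 137, 142, 138, 138, 138, 138, 132, 137, 140, 139, 130, 143, 140, 145, 69, 80, 84, 81, 81, 77, 73, 63, 77, 84, 91, 96, 98, 103, 113, 114, 115, 105, 101, 95, 93, 89, 80, 74, 85, 81, 73, 78, 160, 182, 194, 193, 193, 189, 193, 194, 197, 195, 198, 194, 197, 195, 197, 201, 89, 103, 102, 102, 103, 104, 103, 102, 88, 99, 104, 112, 210, 198, 194, 194, 120, 96, 104, 104, 94, 117, 114, 110, 117, 181, 179, 172, 174, 174, 173, 172, 174, 175, 171, 138, 134, 133, 135, 133, 133, 134, 133, 132]
```

View pics/s32.png

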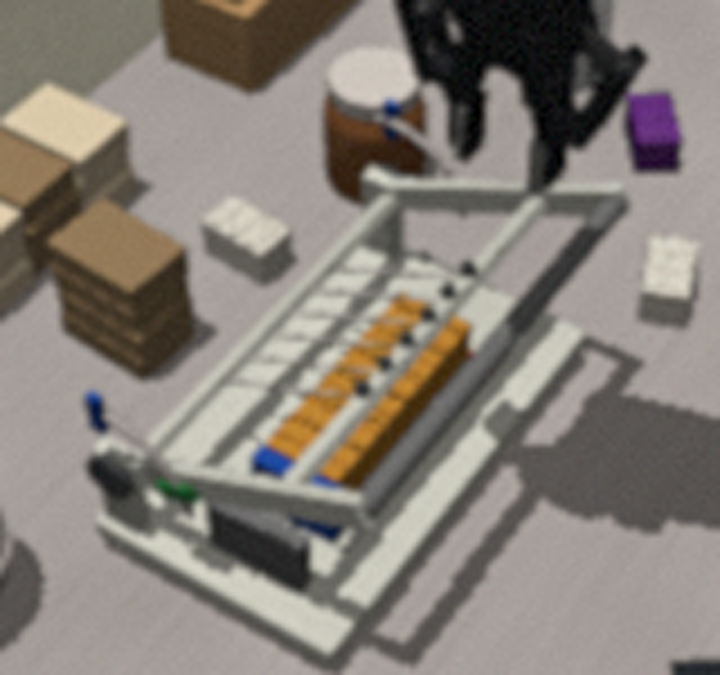

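Run:
```python
from h import *
for n,z in(("top",.036),("side",.018),("wrist",.036)):
    i=r.camera_info(n);im=r.grab_frame(n)
    for c in blobs(im,(21,150,80),(32,255,255),12): print(n,cv2.boundingRect(c),cv2.contourArea(c),rect(n,c,z,i))
    for c in blobs(im,(105,120,40),(130,255,255),10): print(n,'blue',cv2.boundingRect(c),rect(n,c,.078,i))
    for c in blobs(im,(12,150,50),(20,255,255),60): print(n,'loaf',cv2.boundingRect(c),rect(n,c,.08,i))
```

```text
top (133, 227, 29, 44) 982.0 [0.42  0.336 0.134 0.088 0.293]
top blue (395, 147, 11, 10) [ 7.0600e-01 -4.6200e-01  3.2000e-02  2.9000e-02  8.9038e+01]
side (198, 298, 66, 56) 1929.0 [0.427 0.332 0.146 0.098 0.542]
side blue (222, 215, 7, 5) [0.607 0.1   0.018 0.013 1.446]
side loaf (237, 186, 32, 37) [5.630e-01 1.200e-02 1.540e-01 2.400e-02 9.014e+01]
side loaf (225, 182, 34, 34) [6.0700e-01 1.3000e-02 1.5300e-01 2.1000e-02 9.0752e+01]
side loaf (238, 139, 19, 19) [ 7.33000e-01 -1.71000e-01  8.10000e-02  6.10000e-02  1.62102e+02]
wrist blue (333, 83, 41, 13) [5.95000e-01 1.01000e-01 4.50000e-02 1.30000e-02 1.79899e+02]
wrist blue (464, 4, 13, 2) [7.08000e-01 1.83000e-01 1.20000e-02 1.00000e-03 1.79867e+02]
wrist loaf (439, 305, 28, 17) [ 7.54000e-01 -1.86000e-01  4.70000e-02  1.40000e-02  1.45217e+02]
wrist loaf (325, 96, 47, 133) [5.9400e-01 1.5000e-02 1.5700e-01 4.5000e-02 9.0177e+01]
```

```bash
python3 -c "
from bench import r
print(r.hand_in())"
```

```text
the job is handed in; nothing more can be done
None
```

The job is handed in, but the hand-in returned no verdict: the frame is at about 0.44 rad over the loaf, the loaf lies flat against the end stop with the pusher about 16 mm back, and the four trimmings I found are in the bin. I viewed 16 pictures, over the limit of 14.

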